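# Load the vial warmer, latch its door, lock it to the click and start it

### The arm

A 6-joint arm with a two-finger parallel gripper is mounted at the origin on the work surface. World frame = base frame: x ahead of the robot, y to its left, z up, the work surface at z = 0. Lengths are in m, angles in rad, forces in N, time in s.
With the tool pointing down it reaches from about 0.375 to 0.9 m from the base axis. Payload 3.1 kg.
Tool frame: the origin (TCP) lies where the fingers leave the gripper's body, on its centre line; the fingertips stand 70 mm ahead of it and the grasp point (between the pads) lies 51 mm ahead of it (robot.tip_reach is the distance from the TCP to the fingertips, in m); z points along the fingers, y is the line along which they close (so a half turn about z gives the same grasp; the last joint's range is limited). The gripper opens to 87 mm and grips with 3 to 60 N. Pads are 19 mm wide; open, the fingers measure 117 mm over their backs; the gripper's body (75 mm by 190 mm) begins 51 mm behind the grasp point.
Start: joints at [1.081, 0.527, 1.433, -0, 1.181, -0.178], TCP at [0.191, 0.595, 0.292] pointing down, gripper open.
Joint ranges: [-3.08, 3.08], [-0.75, 2.2], [0.22, 2.44], [-1.43, 4.57], [0, 2.65], [-2.85, 2.85]. Speed limits (rad/s): [2.79, 2.79, 3.14, 3.14, 3.14, 3.14].

### API

Orientations are given as a unit quaternion [x, y, z, w].
In Python, from rig import robot gives the robot as it stands.
- The arm moves only by the tool carry_out, never from a script. Its argument "rows" is a list that holds one entry, the list of rows, each a list of 6 numbers: the shift along the tool's x, y, z in mm, then the turn, a rotation vector about the tool's x, y, z in units of 8 degrees (1.0 is 8 degrees). A call has 1 to 20 rows; each row is the pose to reach, as a shift and turn from the pose commanded when the call began, along the tool's axes at that moment; what a row does not reach only later rows make up. A row lasts 1/10 s, in which the tool goes at most 50 mm and 8.59 degrees, less where a joint would pass 70% of its speed; a pose out of reach is approached as far as the arm can. A call with a gripper value outside its range is refused whole. "fingers" is the opening, from 0 (shut) to 1 (fully open), set as the call begins (left out, the last holds). The fingers move at their own pace and stop on an object; "grip_force" is the grip in N (left out, the last holds). Time passes only in rows, so rows that repeat a pose let the fingers close. It gives the time, the measured TCP pose, the force and the opening at its end, in the units of the state.
- robot.get_obs(): the state, without advancing time (a new reading comes with each control period).
- robot.camera(name): name is "side" or "top" or "wrist"; returns a dict with "color" (420x560x3 uint8, red, green, blue), "depth" (420x560 float32, m along the optical axis (not along the pixel's ray), 0 where there is no reading), "K" (3x3 intrinsics, pixels), "camera_from_world" (4x4, takes a point from world to camera coordinates). Camera axes: x right, y down, z forward; pixel columns grow to the right and rows downward; lengths in m; the calibration is good to about 2 mm. A picture is of the moment at which its call begins.
- robot.hand_in(): hands the job in, once; it reports no verdict.
The state is a dict: "time": time; "q": joint angles; "joint_velocities": joint speeds; "joint_torque": joint torques, N m; "position": TCP position; "tool_rot": TCP orientation; "ft_force": force on the tool from outside, world axes, zero at the start; "moment": the same for the moment, N m; "grip_width": finger opening in m.
Only numpy, scipy, OpenCV 4.12 (cv2) and the standard library are available. Lean on these libraries where they do the work, as an engineer would, in place of code of your own. Each camera call takes 0.05 s, during which the arm holds its last target. There are 200 camera calls.

### The job

Move every sample vial from the wooden rack into a well of the vial warmer, one to a well and right down to the bottom, then push the warmer's open top door shut until it snaps home on its catch. Next turn the locking knob clockwise until its torque limiter slips with a click, and stop there: one click is right, never more than three. Last, press the start button fully in and let it go, and do not disturb the sanitiser bottle, the pen pot or the stapler.

Things in the scene. Friction and masses are not known exactly. Their poses are not given: they have to be found in the camera images.
- warmer: White desktop vial warmer, fixed, 150 (x) x 340 (y) x 112 mm high; origin under its centre, its front faces its own -x, z up. The part from y = -170 to +75 mm is an open-topped chamber with 8 mm walls up to z = 112 mm, with an aluminium block in it whose top is at z = 64 mm; four wells in a row along y. The part from y = +75 to +170 mm is a closed console (top at z = 112 mm) with the locking knob (axis at x 25, y 118 mm) and the start button (x -47, y 122 mm).
- well0 (a point): Centre of the mouth of a blind round well, 24.5 mm wide and 42 mm deep (chamfered 2 mm), in the block's top; warmer x -12, y -119.5 mm; axes as the warmer's. 48 mm from well to well; a seated vial sticks out 43 mm above the mouth, 5 mm below the shut door.
- well1 (a point): Centre of the mouth of a blind round well, 24.5 mm wide and 42 mm deep (chamfered 2 mm), in the block's top; warmer x -12, y -71.5 mm; axes as the warmer's. 48 mm from well to well; a seated vial sticks out 43 mm above the mouth, 5 mm below the shut door.
- well2 (a point): Centre of the mouth of a blind round well, 24.5 mm wide and 42 mm deep (chamfered 2 mm), in the block's top; warmer x -12, y -23.5 mm; axes as the warmer's. 48 mm from well to well; a seated vial sticks out 43 mm above the mouth, 5 mm below the shut door.
- well3 (a point): Centre of the mouth of a blind round well, 24.5 mm wide and 42 mm deep (chamfered 2 mm), in the block's top; warmer x -12, y 24.5 mm; axes as the warmer's. 48 mm from well to well; a seated vial sticks out 43 mm above the mouth, 5 mm below the shut door.
- rack: Loose plywood vial rack, 110 x 110 x 30 mm, 0.6 kg, on the desk; four blind holes 24.5 mm wide and 22 mm deep at x, y = +-25 mm (50 mm apart); origin under its centre, z up. A vial in it has its foot 8 mm above the rack's underside and sticks out 63 mm above its top.
- vial0: Amber sample vial with white cap, a plain cylinder 22 mm in diameter and 85 mm tall, about 45 g, standing in the rack at the start; origin at the centre of its foot, z up along it. Two to four vials are present (None = absent); any vial may go in any well.
- vial1: Amber sample vial with white cap, a plain cylinder 22 mm in diameter and 85 mm tall, about 45 g, standing in the rack at the start; origin at the centre of its foot, z up along it. Two to four vials are present (None = absent); any vial may go in any well.
- vial2: Amber sample vial with white cap, a plain cylinder 22 mm in diameter and 85 mm tall, about 45 g, standing in the rack at the start; origin at the centre of its foot, z up along it. Two to four vials are present (None = absent); any vial may go in any well.
- vial3: Amber sample vial with white cap, a plain cylinder 22 mm in diameter and 85 mm tall, about 45 g, standing in the rack at the start; origin at the centre of its foot, z up along it. Two to four vials are present (None = absent); any vial may go in any well.
- lid (a joint): Top door of the chamber: grey panel 145 mm long from hinge to free edge, 245 mm wide (y), 10 mm thick, hinged along y at the back of the chamber. rad: 0 = shut on its catch, grows as it opens, starts at 1.65 to 1.85 (upright, leaning back), stop at 1.9. Its hinge is stiff (0.35 N m): it stays where it is put. At about 0.08 rad a nub meets the sprung catch; some 6 to 10 N down on the front edge pushes it past, and then it stays shut.
- lid_hinge (a point): Middle of the door's hinge line, at the underside of the shut door (warmer x 70, y -47.5, z 112 mm); its axes turn with the door: -x runs to the free edge, z is the outward (upper when shut) face's normal, y is the hinge line.
- lid_tab (a point): On the door's outer face, at the middle of the black finger tab (22 x 60 x 10 mm) that sticks out from the middle of the free edge; 156 mm from the hinge line and 10 mm out from the door's underside. Axes as lid_hinge.
- bolt (a joint): Steel locking spindle under the knob, with a 50 mm dog that swings over the door's steel tongue. rad, grows clockwise seen from above; starts at 0 to 0.5, its stop (locked) is 2.4. Turning the knob turns it (0.05 N m).
- clutch (a joint): Turn of the knob relative to the spindle (the torque limiter), rad, grows clockwise seen from above. Near 0 until the spindle is at its stop; then at about 0.2 N m it slips, and falls into a new notch every 0.52 rad: one click = about 0.52, three = about 1.57.
- knob_grip (a point): On the axis of the black knob, at the height to grip (163 mm above the desk): a flat bar grip 46 mm long along this point's x, 14 mm thick along its y, its top 13 mm above and its foot (a disc of 52 mm diameter) 23 mm below this point; the axes turn with the knob.
- start (a joint): Start button's travel, m: 0 out, 0.006 fully in; sprung, about 5 N fully in.
- start_top (a point): Centre of the top of the white round start button (26 mm in diameter), on the console in front of the knob; it is pressed straight down.
- sanitiser: Pink pump bottle, 68 mm wide, 190 mm tall, beyond the vials; leave alone. Origin under its centre.
- pen_pot: Square white pen pot, 60 mm wide, 90 mm tall with pens to 145 mm; leave alone. Origin under its centre.
- stapler: Dark stapler, 130 x 35 x 42 mm, lying near the robot; leave alone. Origin under its centre.

How it is judged:
By the outcome, as a careful person would: the job done as asked, in the order asked, and still so for the second after the job is handed in, with the robot touching nothing.
Of vial0, vial1, vial2, vial3 only 2 to 4 are there at a start; the rules pass over those that are not, and their reading is None.
At some moment in a run one of rack may be knocked a few centimetres aside while the robot is not near it.
Once in a run the grip may slacken for a moment while it holds something.
It also fails if it takes over 210 s, if anything falls off the work surface, if the arm or the gripper's body presses on something with over 40 N, if the wrist force passes 120 N, or if a joint passes its speed limit or range.

## Working session

There is one attempt and no reset: what is moved stays moved. The work goes in short steps, Python scripts to look and compute and a tool call to move; the robot and the scene stay as the last step left them, time stands still between calls to the robot, and variables do not carry over. Pictures are saved under pics/ and viewed, on a budget of 14 in all, crops included, one or two more only if the job needs it, and the job is handed in when it is done.

Besides the shell and the picture viewer there is one more tool, called after "Request:" as name([rows], argument=value, ...), one row to a line, values as JSON. carry_out: Moves the arm, as the interface text tells. Its arguments: {"type":"object","properties":{"rows":{"type":"array"},"fingers":{"type":"number"},"grip_force":{"type":"number"}},"required":["rows"]}

```bash
ls; mkdir -p pics; cat > h.py <<'E'
from rig import robot
import numpy as np, cv2
def snap(n):
    c=robot.camera(n); return c
def save(c,f): cv2.imwrite('pics/'+f,c['color'][:,:,::-1])
def pts(c):
    K=c['K'];d=c['depth'];h,w=d.shape;u,v=np.meshgrid(np.arange(w),np.arange(h))
    P=np.stack([(u-K[0,2])/K[0,0]*d,(v-K[1,2])/K[1,1]*d,d],-1)
    T=np.linalg.inv(c['camera_from_world']);W=P@T[:3,:3].T+T[:3,3];W[d==0]=np.nan;return W
def ray(c,u,v,z):
    T=np.linalg.inv(c['camera_from_world']);K=c['K']
    r=T[:3,:3]@np.array([(u-K[0,2])/K[0,0],(v-K[1,2])/K[1,1],1]);o=T[:3,3]
    return o+r*(z-o[2])/r[2]
E
python3 - <<'E'
from h import *
print({k:np.round(v,3) for k,v in robot.get_obs().items()})
for n in ('top','side'):
    c=snap(n); save(c,n+'0.png'); np.savez(n+'0.npz',**c); print(np.linalg.inv(c['camera_from_world']).round(3),c['K'])
E
```

```text
pics
{'time': np.float64(0.0), 'q': array([ 1.081,  0.528,  1.434, -0.   ,  1.181, -0.178]), 'joint_velocities': array([ 0.002,  0.001,  0.   , -0.001, -0.001, -0.001]), 'joint_torque': array([ 1.0000e-03, -4.4004e+01, -1.7660e+01,  6.3000e-02,  5.8000e-02,
       -0.0000e+00]), 'position': array([0.191, 0.595, 0.291]), 'tool_rot': array([ 0.155,  0.988, -0.001, -0.   ]), 'ft_force': array([ 0.018, -0.208, -0.642]), 'moment': array([-0.016,  0.051, -0.019]), 'grip_width': np.float64(0.087)}
[[ 0.003 -0.973  0.229  0.296]
 [-1.    -0.002  0.006  0.037]
 [-0.006 -0.229 -0.973  1.149]
 [ 0.     0.     0.     1.   ]] [[401.37035111   0.         279.55556559]
 [  0.         401.37035111 211.49029441]
 [  0.           0.           1.        ]]
[[ 0.682 -0.485  0.547 -0.051]
 [-0.731 -0.442  0.519 -0.522]
 [-0.01  -0.754 -0.657  0.847]
 [ 0.     0.     0.     1.   ]] [[475.11729092   0.         284.84657904]
 [  0.         475.11729092 209.66207081]
 [  0.           0.           1.        ]]
```

View pics/top0.png

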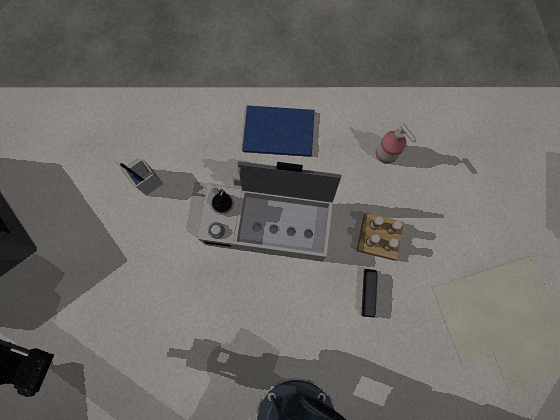

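View pics/side0.png

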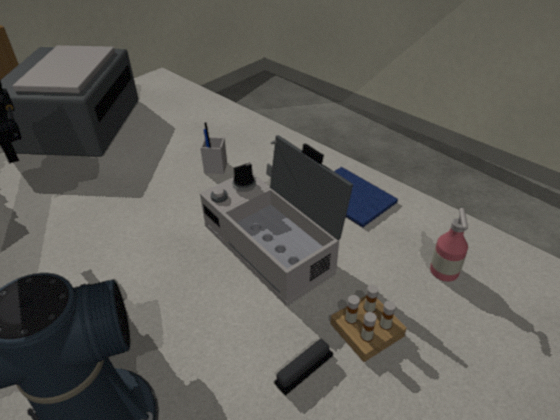

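The top view shows four vials in the rack (377,222), (397,226), (374,239) and (393,244). The wells run from (257,227) to (308,234), the knob is at (222,202), the button at (216,230) and the door tab at (290,166). The side view confirms the door is upright.

```bash
cat > m.py <<'E'
from h import *
def caps(c,W=None):
    # cap tops: depth points at z in .085...1 near the rack
    W=pts(c) if W is None else W
    x,y,z=W[...,0],W[...,1],W[...,2]
    m=((z>.083)&(z<.103)&(y<-.1)&(x>.3)&(x<.75)&(y>-.5)).astype(np.uint8)
    n,l,s,ce=cv2.connectedComponentsWithStats(m)
    return [(ce[i].round(1),s[i,4],ray(c,*ce[i],.093)[:2].round(4), np.nanmedian(z[l==i]).round(4)) for i in range(1,n) if s[i,4]>15]
E
python3 - <<'E'
from m import *
c=dict(np.load('top0.npz')); W=pts(c)
g=cv2.cvtColor(c['color'],cv2.COLOR_RGB2GRAY)
for k in caps(c,W): print('cap',*k)
c2=dict(np.load('side0.npz'))
for k in caps(c2): print('capS',*k)
# wells
for (u,v) in [(257,227),(274,230),(291,232),(308,234)]:
    p=g[v-9:v+10,u-9:u+10].astype(float); w=np.clip(np.median(p)-25-p,0,None)
    print('well',u,v,np.median(p),p.min(),(w>0).sum(), W[v,u].round(3), end=' ')
    yy,xx=np.mgrid[v-9:v+10,u-9:u+10]; m=w>0
    cu,cv=xx[m].mean(),yy[m].mean(); print(cu.round(1),cv.round(1),ray(c,cu,cv,.064)[:2].round(4))
# knob, button: heights
x,y,z=W[...,0],W[...,1],W[...,2]
m=(z>.16)&(z<.19)&(abs(np.arange(560)[None]-222)<15)&(abs(np.arange(420)[:,None]-202)<20)
q=W[m]; print('knob',m.sum(),q.mean(0).round(4)); r=cv2.minAreaRect(q[:,:2].astype(np.float32)*1000); print(r)
print('btn',W[226:236:3,210:224:3,2].round(3), ray(c,216,230,.12))
m=(z>.105)&(z<.119)&(y>0.02)&(y<.35)&(x>.4)&(x<.62); q=W[m]; print('rim',m.sum(),cv2.minAreaRect(q[:,:2].astype(np.float32)*1000))
m=(z>.2)&(z<.32)&(y<.3)&(y>-.1)&(x>.5)&(x<.75); q=W[m]; print('lid',q.min(0),q.max(0))
for n,a in (('san',(.55,.8,-.4,-.15)),('pot',(.5,.75,.3,.5)),('stap',(.25,.5,-.25,-.08))):
    m=(x>a[0])&(x<a[1])&(y>a[2])&(y<a[3])&(z>.03); 
    if n=='stap': m&=z<.06
    print(n,W[m].min(0).round(3),W[m].max(0).round(3))
E
```

```text
cap [392.2 147.8] 145 [ 0.728  -0.2712] 0.0959
cap [378.5 220.3] 62 [ 0.5202 -0.2218] 0.0936
cap [396.7 224.8] 67 [ 0.508 -0.27 ] 0.0944
cap [375.  238.2] 63 [ 0.4716 -0.21  ] 0.0939
cap [393.4 242.7] 67 [ 0.4596 -0.258 ] 0.0934
capS [450.2 248.8] 300 [ 0.7265 -0.2837] 0.0944
capS [372.  289.6] 111 [ 0.5164 -0.2238] 0.0928
capS [352.8 300.4] 112 [ 0.4682 -0.2118] 0.0921
capS [388.8 306.4] 121 [ 0.5039 -0.2722] 0.0922
capS [369.4 317.8] 125 [ 0.4562 -0.2602] 0.0926
well 257 227 86.0 46.0 17 [0.515 0.109 0.021] 257.3 224.9 [0.5127 0.1055]
well 274 230 121.0 40.0 92 [0.506 0.06  0.022] 273.0 227.0 [0.5069 0.0621]
well 291 232 120.0 38.0 69 [0.501 0.012 0.022] 290.6 231.0 [0.496  0.0139]
well 308 234 117.0 37.0 67 [ 0.494 -0.036  0.025] 308.0 233.3 [ 0.4896 -0.0339]
knob 119 [0.5569 0.1942 0.1749]
((558.1484985351562, 194.884521484375), (14.258971214294434, 46.16214370727539), 71.62268829345703)
btn [[0.124 0.137 0.133 0.131 0.125]
 [0.125 0.134 0.135 0.136 0.123]
 [0.123   nan 0.134 0.135 0.121]
 [0.123 0.123 0.122 0.121 0.117]] [0.48780951 0.20956013 0.12      ]
rim 1820 ((524.5813598632812, 131.00241088867188), (240.95021057128906, 151.30690002441406), 82.23350524902344)
lid [ 0.57891091 -0.09805002  0.20003657] [0.62834913 0.14437408 0.27983721]
san [ 0.551 -0.309  0.03 ] [ 0.777 -0.202  0.19 ]
pot [0.614 0.395 0.03 ] [0.695 0.476 0.152]
stap [ 0.27 -0.25  0.03] [ 0.5   -0.176  0.059]
```

```bash
cat >> h.py <<'E'
from scipy.spatial.transform import Rotation as R
def go(p,ty=None):
    """print row to reach TCP p with tool down, tool y at world direction angle ty deg (atan2)"""
    o=robot.get_obs();R0=R.from_quat(o['tool_rot'])
    t=R0.inv().apply(np.array(p)-o['position'])*1000
    if ty is None: rv=np.zeros(3)
    else:
        a=np.radians(ty);y=np.array([np.cos(a),np.sin(a),0]);z=np.array([0,0,-1.]);x=np.cross(y,z)
        rv=(R0.inv()*R.from_matrix(np.c_[x,y,z])).as_rotvec(degrees=True)/8
    print('row',t.round(1),rv.round(2),'dist',np.linalg.norm(t).round(0))
E
python3 - <<'E'
from h import *
go([.45,.03,.34],107)
E
```

```text
row [-419.4 -458.4  -47.9] [-0.01 -0.01 -4.35] dist 623.0
```

Request:
carry_out([
  [[-30,-33,-48,0,0,-0.3],[-60,-66,-48,0,0,-0.6],[-100,-109,-48,0,0,-1],[-130,-142,-48,0,0,-1.3],[-160,-175,-48,0,0,-1.6],[-190,-208,-48,0,0,-2],[-220,-240,-48,0,0,-2.3],[-250,-273,-48,0,0,-2.6],[-280,-306,-48,0,0,-3],[-310,-339,-48,0,0,-3.3],[-340,-372,-48,0,0,-3.6],[-370,-404,-48,0,0,-4],[-400,-437,-48,0,0,-4.3],[-419,-458,-48,0,0,-4.35],[-419,-458,-48,0,0,-4.35],[-419,-458,-48,0,0,-4.35],[-419,-458,-48,0,0,-4.35]],
], fingers=0.45)

```text
time: 1.8
position: [0.449, 0.0318, 0.3399]
tool_rot: [-0.148, 0.989, 0.0, -0.001]
ft_force: [1.1, -0.2, -0.1]
grip_width: 0.0393
```

```bash
python3 - <<'E'
from h import *
o=robot.get_obs(); print(o['position'],o['tool_rot'],o['grip_width'],o['q'])
c=snap('wrist'); save(c,'w1.png'); np.savez('w1.npz',**c)
T=np.linalg.inv(c['camera_from_world']);print(T.round(3),c['K'][0])
E
```

```text
[0.44899196 0.0318036  0.33992639] [-1.48123303e-01  9.88968523e-01  4.77572819e-04 -7.21284780e-04] 0.03933686140422186 [-1.78695895e-01  2.26509981e-01  1.78893797e+00  4.87627664e-04
  1.12781783e+00 -2.04704246e+00]
[[-0.292  0.915  0.277  0.373]
 [ 0.956  0.28   0.084  0.008]
 [-0.001  0.289 -0.957  0.434]
 [ 0.     0.     0.     1.   ]] [309.0641189    0.         278.40513524]
```

View pics/w1.png

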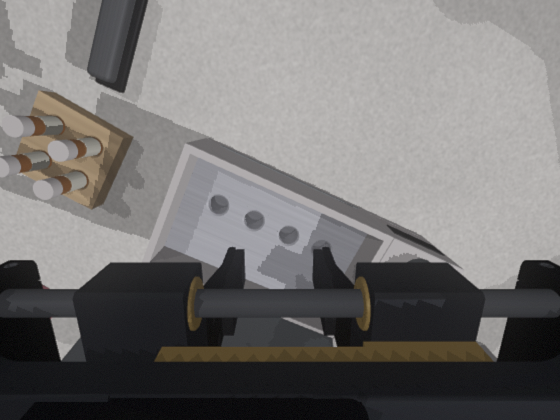

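The wrist view shows wells 0 to 2 at (219,204), (254,219) and (289,235), with well3 at (321,246) partly in shadow. The rack is at left, and the gripper body spans wide along tool y.

```bash
cat >> m.py <<'E'
def fitw(P):  # P: dict i->xy ; returns origin xy,yaw (warmer)
    L={i:np.array([-.012,-.1195+.048*i]) for i in range(4)}; L['k']=np.array([.025,.118]); L['b']=np.array([-.047,.122])
    A=np.array([L[i] for i in P]);B=np.array([P[i] for i in P]);a=A-A.mean(0);b=B-B.mean(0)
    yaw=np.arctan2((a[:,0]*b[:,1]-a[:,1]*b[:,0]).sum(),(a*b).sum());r=np.array([[np.cos(yaw),-np.sin(yaw)],[np.sin(yaw),np.cos(yaw)]])
    o=B.mean(0)-r@A.mean(0);return o,yaw,((B-(A@r.T+o))*1000).round(1)
def wells(c,guess):
    W=pts(c);Z=W[...,2];out={}
    T=np.linalg.inv(c['camera_from_world']);K=c['K'];h,w=Z.shape;u,v=np.meshgrid(np.arange(w),np.arange(h))
    d=np.stack([(u-K[0,2])/K[0,0],(v-K[1,2])/K[1,1],np.ones_like(u,float)],-1)@T[:3,:3].T
    Q=T[:3,3]+d*((.064-T[2,3])/d[...,2])[...,None]
    for i,g in guess.items():
        m=(np.hypot(Q[...,0]-g[0],Q[...,1]-g[1])<.024)&(Z<.059)&(Z>0)
        q=Q[m][:,:2]
        if len(q)>8:
            (cx,cy),(s1,s2),_=cv2.minAreaRect(q.astype(np.float32)*1000)
            out[i]=q.mean(0); print(i,m.sum(),q.mean(0).round(4),round(cx,1),round(cy,1),round(s1,1),round(s2,1))
    return out
E
python3 - <<'E'
from m import *
g={0:(.492,-.035),1:(.498,.013),2:(.506,.061),3:(.514,.109)}
for f in ('w1','top0','side0'):
    c=dict(np.load(f+'.npz')); print(f); P=wells(c,g)
    if f=='top0': P['k']=(.557,.1945)
    o,y,r=fitw(P); print(o.round(4),np.degrees(y).round(2),r.tolist())
    for k in caps(c): print(*k)
E
```

```text
w1
0 260 [ 0.4903 -0.0343] 490.1 -34.5 21.8 22.4
1 251 [0.4968 0.0128] 496.8 12.4 21.1 22.7
2 237 [0.5033 0.0601] 500.4 61.3 21.5 28.2
3 102 [0.5051 0.1049] 503.5 107.6 11.4 30.9
[0.516  0.0817] -6.26 [[-0.8, 1.4], [0.6, 0.8], [1.8, 0.4], [-1.6, -2.5]]
[ 16.5 125.8] 555 [ 0.4604 -0.2563] 0.0949
[ 61.4 150.3] 498 [ 0.4725 -0.2082] 0.095
[  7.8 166. ] 334 [ 0.507  -0.2631] 0.0936
[ 46.4 188.6] 465 [ 0.5205 -0.2202] 0.0949
top0
0 58 [ 0.4893 -0.0342] 489.1 -34.0 19.5 22.0
1 59 [0.4956 0.0125] 495.9 12.6 22.0 22.3
2 61 [0.5023 0.0608] 502.2 64.3 20.8 32.1
3 57 [0.5092 0.1077] 510.5 108.4 24.1 21.5
[0.5172 0.0819] -7.69 [[-0.0, 0.7], [-0.1, -0.2], [0.2, 0.6], [0.7, -0.1], [-0.7, -1.0]]
[392.2 147.8] 145 [ 0.728  -0.2712] 0.0959
[378.5 220.3] 62 [ 0.5202 -0.2218] 0.0936
[396.7 224.8] 67 [ 0.508 -0.27 ] 0.0944
[375.  238.2] 63 [ 0.4716 -0.21  ] 0.0939
[393.4 242.7] 67 [ 0.4596 -0.258 ] 0.0934
side0
0 51 [ 0.4875 -0.0348] 487.6 -34.2 17.2 19.9
1 55 [0.4932 0.0115] 493.9 11.6 19.1 22.8
2 49 [0.4999 0.0583] 500.0 59.1 20.1 19.6
3 44 [0.5058 0.106 ] 505.7 106.4 19.1 21.3
[0.5147 0.0808] -7.48 [[0.3, 1.4], [-0.3, 0.0], [0.2, -0.7], [-0.1, -0.7]]
[450.2 248.8] 300 [ 0.7265 -0.2837] 0.0944
[372.  289.6] 111 [ 0.5164 -0.2238] 0.0928
[352.8 300.4] 112 [ 0.4682 -0.2118] 0.0921
[388.8 306.4] 121 [ 0.5039 -0.2722] 0.0922
[369.4 317.8] 125 [ 0.4562 -0.2602] 0.0926
```

```bash
python3 - <<'E'
from h import *
go([.475,-.235,.27],76)
E
```

```text
row [  53.5 -262.9   69.9] [ 0.   -0.01  3.88] dist 277.0
```

Request:
carry_out([
  [[11,-53,14,0,0,0.8],[21,-105,28,0,0,1.6],[32,-158,42,0,0,2.4],[43,-210,56,0,0,3.1],[53.5,-263,70,0,0,3.9],[53.5,-263,70,0,0,3.9],[53.5,-263,70,0,0,3.9],[53.5,-263,70,0,0,3.9],[53.5,-263,70,0,0,3.9]],
])

```text
time: 2.75
position: [0.4755, -0.2342, 0.2705]
tool_rot: [0.123, 0.992, 0.0, -0.0]
ft_force: [-0.2, -0.7, -0.2]
grip_width: 0.0389
```

```bash
python3 - <<'E'
from m import *
o=robot.get_obs(); print(o['position'],o['q'])
c=snap('wrist'); save(c,'w2.png'); np.savez('w2.npz',**c)
for k in caps(c): print(*k)
E
```

```text
[ 0.4754858  -0.23420359  0.27045509] [-6.68845980e-01  4.29492214e-01  1.69338341e+00  4.88685553e-04
  1.01979239e+00 -1.99403383e+00]
[249.  201.2] 535 [ 0.4608 -0.2583] 0.0949
[303.5 201. ] 540 [ 0.4727 -0.2103] 0.0948
[251.9 250.7] 438 [ 0.5084 -0.2688] 0.0948
[301.9 251. ] 493 [ 0.5204 -0.2226] 0.0949
```

View pics/w2.png

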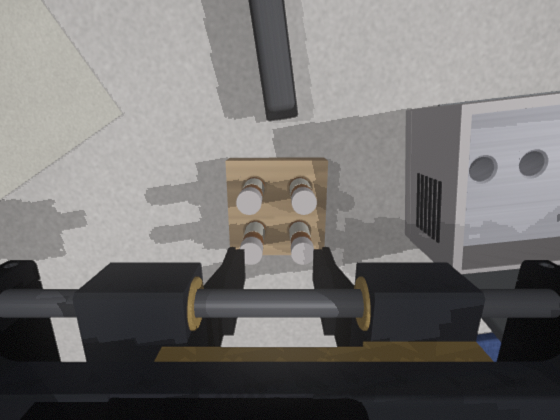

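The vial caps are at (249,201), (303,201), (252,251) and (302,251), square to the fingers. I'll pick the near-left one first.

```bash
python3 - <<'E'
from h import *
go([.472,-.2105,.127],76)
E
```

```text
row [  9.2  22.1 143.6] [ 0.   -0.   -0.01] dist 146.0
```

Request:
carry_out([
  [[9,22,25,0,0,0],[9,22,60,0,0,0],[9,22,90,0,0,0],[9,22,115,0,0,0],[9,22,130,0,0,0],[9,22,143.5,0,0,0],[9,22,143.5,0,0,0],[9,22,143.5,0,0,0],[9,22,143.5,0,0,0]],
])

```text
time: 3.7
position: [0.4729, -0.2125, 0.1278]
tool_rot: [0.123, 0.992, -0.0, 0.001]
ft_force: [0.3, -0.1, 0.0]
grip_width: 0.0391
```

Request:
carry_out([
  [[0,0,0,0,0,0],[0,0,0,0,0,0],[0,0,0,0,0,0],[0,0,0,0,0,0],[0,0,0,0,0,0],[0,0,0,0,0,0]],
], fingers=0, grip_force=25)

```text
time: 4.3
position: [0.4724, -0.2126, 0.127]
tool_rot: [0.124, 0.992, 0.0, 0.0]
ft_force: [1.1, 1.6, 3.5]
grip_width: 0.0212
```

Request:
carry_out([
  [[0,0,-8,0,0,0],[0,0,-22,0,0,0],[0,0,-50,0,0,0],[0,0,-85,0,0,0],[0,0,-120,0,0,0],[0,0,-140,0,0,0],[0,0,-140,0,0,0],[0,0,-140,0,0,0]],
])

```text
time: 5.1
position: [0.472, -0.2127, 0.2668]
tool_rot: [0.124, 0.992, -0.0, 0.0]
ft_force: [-0.3, 0.3, -1.2]
grip_width: 0.0217
```

```bash
cat >> m.py <<'E'
o_w=np.array([.516,.0815]);yaw_w=np.radians(-7.6)
def w2(x,y):
    r=np.array([[np.cos(yaw_w),-np.sin(yaw_w)],[np.sin(yaw_w),np.cos(yaw_w)]]);return o_w+r@[x,y]
def well(i): return w2(-.012,-.1195+.048*i)
E
python3 - <<'E'
from m import *
for i in range(4): print(well(i).round(4))
p=well(3); go([*p,.27],107)
c=snap('side');save(c,'s2.png')
cv2.imwrite('pics/s2c.png',cv2.resize(c['color'][150:400,180:500,::-1],None,fx=2,fy=2))
E
```

```text
[ 0.4883 -0.0354]
[0.4946 0.0122]
[0.501  0.0598]
[0.5073 0.1074]
row [ 44.3 319.   -3.3] [-0.  -0.  -3.9] dist 322.0
```

View pics/s2c.png

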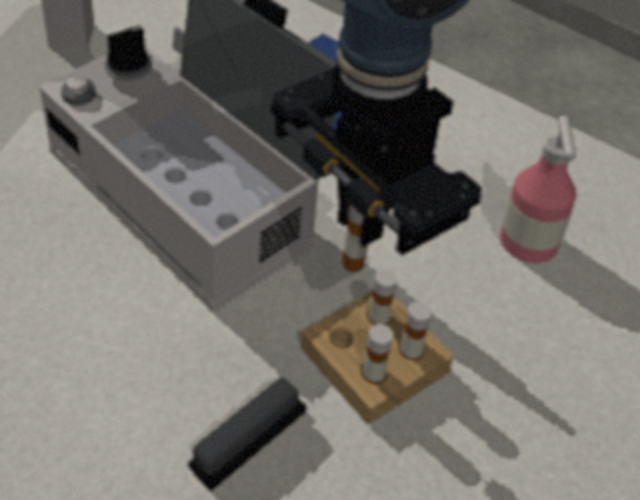

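The vial is held upright at (355,240) in the crop, clear of the rack. I'll carry it over well3.

Request:
carry_out([
  [[6,30,-3,0,0,-0.3],[11,75,-3,0,0,-0.8],[17,120,-3,0,0,-1.4],[23,165,-3,0,0,-2],[29,210,-3,0,0,-2.6],[35,255,-3,0,0,-3.2],[41,290,-3,0,0,-3.6],[44,310,-3,0,0,-3.9],[44,319,-3,0,0,-3.9],[44,319,-3,0,0,-3.9],[44,319,-3,0,0,-3.9],[44,319,-3,0,0,-3.9]],
])

```text
time: 6.35
position: [0.5079, 0.106, 0.2694]
tool_rot: [-0.147, 0.989, -0.0, -0.001]
ft_force: [0.9, 0.0, -0.8]
grip_width: 0.0217
```

```bash
python3 - <<'E'
from m import *
o=robot.get_obs(); print(o['position'],o['grip_width'])
go([.508,.1074,.187],107)
c=snap('wrist');save(c,'w3.png');P=wells(c,{i:well(i) for i in range(4)});o,y,r=fitw(P); print(o.round(4),np.degrees(y).round(2),r.tolist())
E
```

```text
[0.50788927 0.10602493 0.26935807] 0.021697451942219993
row [-0.6  1.3 82.4] [-0.   -0.01 -0.02] dist 82.0
0 463 [ 0.4905 -0.0335] 490.7 -33.3 23.4 20.8
1 445 [0.497  0.0137] 497.2 13.8 22.7 22.3
2 434 [0.5034 0.0608] 503.7 63.1 22.8 28.2
3 409 [0.5099 0.1078] 509.2 105.7 27.8 22.6
[0.5185 0.0826] -7.78 [[0.1, 0.6], [0.1, 0.2], [-0.1, -0.1], [-0.1, -0.7]]
```

View pics/w3.png

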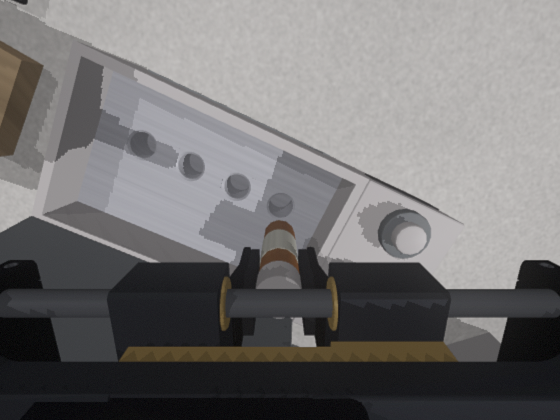

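The wrist view shows the held vial's foot near (280,225) and well3 right beyond it at (280,205). All four wells fit the warmer pattern within 1 mm. I'll use the held vial to check the camera's bias against the tool.

```bash
python3 - <<'E'
from m import *
c=snap('wrist');o=robot.get_obs();p=o['position']
def proj(P):
    q=c['camera_from_world']@np.r_[P,1];return (c['K']@q[:3]/q[2])[:2]
for off in (.119,.121,.117):
    t=np.linspace(0,2*np.pi,72);U=np.array([proj([p[0]+.011*np.cos(a),p[1]+.011*np.sin(a),p[2]-off]) for a in t])
    print(off,'pred foot min row',U[:,1].min().round(1),'cols',U[:,0].min().round(1),U[:,0].max().round(1))
W=pts(c);x,y,z=[W[...,i] for i in range(3)]
m=(z>.13)&(z<.19)&(np.hypot(x-p[0],y-p[1])<.025)&(np.arange(420)[:,None]<262)
m[:,:240]=0;m[:,320:]=0
v,u=np.where(m);print('seen min row',v.min())
for r in range(v.min(),v.min()+30,4): print(r,u[v==r].min(),u[v==r].max(),W[r,u[v==r]].mean(0).round(4))
# distance per px at foot
print((proj([p[0],p[1],.15])-proj([p[0]-.01,p[1],.15])),(proj([p[0],p[1],.15])-proj([p[0],p[1]-.01,.15])))
E
```

```text
0.119 pred foot min row 218.5 cols 264.4 294.3
0.121 pred foot min row 217.7 cols 264.5 294.2
0.117 pred foot min row 219.4 cols 264.3 294.5
seen min row 220
220 277 280 [0.4978 0.1024 0.1537]
224 269 289 [0.4986 0.103  0.1599]
228 266 292 [0.4992 0.1032 0.1662]
232 265 293 [0.4991 0.1032 0.1742]
236 264 294 [0.4992 0.1032 0.1814]
240 263 295 [0.5009 0.1038 0.1836]
244 262 295 [0.5033 0.104  0.1844]
248 262 296 [0.5046 0.1049 0.1871]
[-3.99546934 12.36271874] [13.04922612  3.71812773]
```

Request:
carry_out([
  [[-1.3,1.5,10,0,0,0],[-1.3,1.5,35,0,0,0],[-1.3,1.5,60,0,0,0],[-1.3,1.5,75,0,0,0],[-1.3,1.5,80,0,0,0],[-1.3,1.5,80,0,0,0],[-1.3,1.5,80,0,0,0]],
])

```text
time: 7.15
position: [0.5092, 0.109, 0.1901]
tool_rot: [-0.148, 0.989, -0.0, 0.001]
ft_force: [-0.7, -0.2, -0.1]
grip_width: 0.0213
```

```bash
python3 - <<'E'
from m import *
go([.5088,.1076,.141],107)
E
```

```text
row [ 0.9 -1.2 49.1] [-0.    0.01 -0.  ] dist 49.0
```

Request:
carry_out([
  [[0.5,-1,5,0,0,0],[0.5,-1,10,0,0,0],[0.5,-1,15,0,0,0],[0.5,-1,20,0,0,0],[0.5,-1,25,0,0,0],[0.5,-1,28,0,0,0],[0.5,-1,28,0,0,0]],
])

```text
time: 7.85
position: [0.5089, 0.108, 0.1613]
tool_rot: [-0.148, 0.989, 0.0, 0.0]
ft_force: [0.8, 0.5, -1.1]
grip_width: 0.021
```

Request:
carry_out([
  [[0,0,5,0,0,0],[0,0,10,0,0,0],[0,0,14,0,0,0],[0,0,17,0,0,0],[0,0,19,0,0,0],[0,0,20,0,0,0],[0,0,20.5,0,0,0],[0,0,20.5,0,0,0]],
])

```text
time: 8.65
position: [0.509, 0.108, 0.1414]
tool_rot: [-0.148, 0.989, -0.0, 0.001]
ft_force: [3.2, 0.7, 0.4]
grip_width: 0.0215
```

Request:
carry_out([
  [[0,0,0,0,0,0],[0,0,0,0,0,0],[0,0,0,0,0,0],[0,0,0,0,0,0],[0,0,-10,0,0,0],[0,0,-40,0,0,0],[0,0,-80,0,0,0],[0,0,-115,0,0,0],[0,0,-130,0,0,0],[0,0,-130,0,0,0]],
], fingers=0.43)

```text
time: 9.65
position: [0.5098, 0.108, 0.2745]
tool_rot: [-0.148, 0.989, -0.001, 0.003]
ft_force: [1.1, -0.6, -0.1]
grip_width: 0.0372
```

```bash
python3 - <<'E'
from m import *
c=snap('wrist');W=pts(c)
p=(.509,.108);x,y,z=[W[...,i] for i in range(3)]
m=(np.hypot(x-p[0],y-p[1])<.02)&(z>.085)&(z<.15);print('vial top z',m.sum(),np.median(z[m]))
go([.475,-.235,.27],76)
E
```

```text
vial top z 626 0.10874839019892701
row [ 132.6 -318.1    2.6] [-0.    0.02  3.87] dist 345.0
```

Request:
carry_out([
  [[17,-40,2,0,0,0.5],[37,-88,2,0,0,1.1],[57,-136,2,0,0,1.7],[77,-184,2,0,0,2.3],[97,-232,2,0,0,2.9],[117,-280,2,0,0,3.5],[132,-318,2,0,0,3.9],[132,-318,2,0,0,3.9],[132,-318,2,0,0,3.9],[132,-318,2,0,0,3.9]],
])

```text
time: 10.7
position: [0.4745, -0.2333, 0.268]
tool_rot: [0.123, 0.992, 0.001, -0.002]
ft_force: [-0.6, -0.4, 0.1]
grip_width: 0.0374
```

```bash
python3 - <<'E'
from m import *
print(robot.get_obs()['position'])
c=snap('wrist')
for k in caps(c): print(*k)
go([.4604,-.258,.127],76)
E
```

```text
[ 0.47445797 -0.23328693  0.26800842]
[247.6 203.7] 543 [ 0.4608 -0.2585] 0.0949
[251.9 253. ] 388 [ 0.5082 -0.2678] 0.0947
[301.  253.5] 495 [ 0.5201 -0.2229] 0.0948
row [  7.4 -28.  141.3] [ 0.01 -0.02 -0.01] dist 144.0
```

Request:
carry_out([
  [[7.5,-28,15,0,0,0],[7.5,-28,50,0,0,0],[7.5,-28,85,0,0,0],[7.5,-28,112,0,0,0],[7.5,-28,128,0,0,0],[7.5,-28,141,0,0,0],[7.5,-28,141,0,0,0],[7.5,-28,141,0,0,0],[7.5,-28,141,0,0,0]],
])

```text
time: 11.65
position: [0.4618, -0.2601, 0.1292]
tool_rot: [0.123, 0.992, -0.001, 0.001]
ft_force: [-0.0, -0.6, 0.9]
grip_width: 0.0374
```

Request:
carry_out([
  [[0,0,0,0,0,0],[0,0,0,0,0,0],[0,0,0,0,0,0],[0,0,0,0,0,0],[0,0,0,0,0,0],[0,0,0,0,0,0]],
], fingers=0, grip_force=25)

```text
time: 12.25
position: [0.4613, -0.2603, 0.1287]
tool_rot: [0.124, 0.992, -0.0, 0.0]
ft_force: [0.1, 1.4, 5.5]
grip_width: 0.0213
```

Request:
carry_out([
  [[0,0,-8,0,0,0],[0,0,-22,0,0,0],[0,0,-50,0,0,0],[0,0,-85,0,0,0],[0,0,-120,0,0,0],[0,0,-140,0,0,0],[0,0,-140,0,0,0],[0,0,-140,0,0,0]],
])

```text
time: 13.05
position: [0.4608, -0.2597, 0.2681]
tool_rot: [0.124, 0.992, 0.0, -0.0]
ft_force: [-0.4, 0.6, -0.0]
grip_width: 0.0215
```

```bash
sed -i 's/^o_w=.*/o_w=np.array([.5177,.0826]);yaw_w=np.radians(-7.7)/' m.py; cat >> m.py <<'E'
def held(off=.119):
    "pixel shift of held vial's foot vs tool axis, mm (tool forward), and wells fit"
    c=snap('wrist');o=robot.get_obs();p=o['position']
    t=np.linspace(0,2*np.pi,72);Q=np.c_[p[0]+.011*np.cos(t),p[1]+.011*np.sin(t),0*t+p[2]-off,1+0*t]@c['camera_from_world'].T
    U=(Q[:,:3]/Q[:,2:3])@c['K'].T
    W=pts(c);m=(W[...,2]>p[2]-.14)&(W[...,2]<p[2]-.08)&(np.hypot(W[...,0]-p[0],W[...,1]-p[1])<.025);m[262:]=0;m[:,:240]=0;m[:,320:]=0
    v,u=np.where(m);print('pos',p.round(4),'width',o['grip_width'].round(4),'pred row',U[:,1].min().round(1),'seen',v.min() if len(v) else None,'cols',U[:,0].mean().round(1),u[v==v.min()+12].mean() if len(v) else None)
    P=wells(c,{i:well(i) for i in range(4)});ow,y,r=fitw(P) if len(P)>1 else (0,0,0); print(ow,np.degrees(y).round(2),r)
    return c
E
python3 - <<'E'
from m import *
print(robot.get_obs()['position'])
for i in range(4): print(well(i).round(4))
go([*well(2),.27],107)
E
```

```text
[ 0.46077527 -0.25967158  0.26810706]
[ 0.4898 -0.0342]
[0.4962 0.0134]
[0.5027 0.0609]
[0.5091 0.1085]
row [ 38.1 321.1  -1.8] [ 0.  -0.  -3.9] dist 323.0
```

Request:
carry_out([
  [[6,30,-2,0,0,-0.3],[11,75,-2,0,0,-0.8],[17,120,-2,0,0,-1.4],[22,165,-2,0,0,-2],[27,210,-2,0,0,-2.6],[32,255,-2,0,0,-3.2],[36,290,-2,0,0,-3.6],[38,310,-2,0,0,-3.9],[38,321,-2,0,0,-3.9],[38,321,-2,0,0,-3.9],[38,321,-2,0,0,-3.9],[38,321,-2,0,0,-3.9],[38,321,-2,0,0,-3.9],[38,321,-2,0,0,-3.9]],
])

```text
time: 14.45
position: [0.5031, 0.0596, 0.2703]
tool_rot: [-0.147, 0.989, -0.0, -0.0]
ft_force: [-0.5, 0.5, -0.3]
grip_width: 0.0216
```

```bash
python3 - <<'E'
from m import *
c=held(.1207); save(c,'w4.png')
go([*well(2),.162],107)
E
```

```text
Traceback (most recent call last):
  File "m.py", line 36, in held
    v,u=np.where(m);print('pos',p.round(4),'width',o['grip_width'].round(4),'pred row',U[:,1].min().round(1),'seen',v.min() if len(v) else None,'cols',U[:,0].mean().round(1),u[v==v.min()+12].mean() if len(v) else None)
                                                   ^^^^^^^^^^^^^^^^^^^^^
AttributeError: 'float' object has no attribute 'round'
```

```bash
sed -i "s/o\['grip_width'\].round(4)/o['grip_width']/" m.py; python3 - <<'E'
from m import *
c=held(.1207); save(c,'w4.png')
go([*well(2),.162],107)
E
```

```text
pos [0.5031 0.06   0.2704] width 0.02118886952792036 pred row 217.6 seen 219 cols 279.4 280.0
0 454 [ 0.4905 -0.0339] 490.8 -33.8 23.0 22.1
1 432 [0.497  0.0132] 496.2 13.3 23.5 23.3
2 408 [0.5034 0.0603] 503.5 60.2 21.8 23.2
[0.51854153 0.08240928] -7.78 [[ 0.   0.5]
 [ 0.  -0. ]
 [-0.1 -0.5]]
row [  0.2   1.1 108.4] [-0.    0.   -0.01] dist 108.0
```

Request:
carry_out([
  [[0.5,0.5,20,0,0,0],[0.5,0.5,50,0,0,0],[0.5,0.5,72,0,0,0],[0.5,0.5,80,0,0,0],[0.5,0.5,86,0,0,0],[0.5,0.5,92,0,0,0],[0.5,0.5,98,0,0,0],[0.5,0.5,104,0,0,0],[0.5,0.5,108,0,0,0],[0.5,0.5,108,0,0,0]],
])

```text
time: 15.55
position: [0.5048, 0.0609, 0.163]
tool_rot: [-0.148, 0.989, -0.0, 0.003]
ft_force: [4.6, 2.0, 2.9]
grip_width: 0.0213
```

Request:
carry_out([
  [[1.2,0,0,0,0,0],[1.2,0,5,0,0,0],[1.2,0,10,0,0,0],[1.2,0,14,0,0,0],[1.2,0,17,0,0,0],[1.2,0,19,0,0,0],[1.2,0,20,0,0,0],[1.2,0,20.5,0,0,0],[1.2,0,20.5,0,0,0]],
])

```text
time: 16.45
position: [0.502, 0.0603, 0.1414]
tool_rot: [-0.148, 0.989, -0.0, 0.001]
ft_force: [5.7, 1.9, 1.2]
grip_width: 0.0216
```

Request:
carry_out([
  [[0,0,0,0,0,0],[0,0,0,0,0,0],[0,0,0,0,0,0],[0,0,0,0,0,0],[0,0,-10,0,0,0],[0,0,-40,0,0,0],[0,0,-80,0,0,0],[0,0,-115,0,0,0],[0,0,-130,0,0,0],[0,0,-130,0,0,0],[0,0,-130,0,0,0]],
], fingers=0.4)

```text
time: 17.55
position: [0.5008, 0.0605, 0.2719]
tool_rot: [-0.148, 0.989, -0.0, -0.0]
ft_force: [0.3, -0.7, 0.4]
grip_width: 0.0347
```

```bash
cat >> m.py <<'E'
def tops(c):
    W=pts(c);x,y,z=[W[...,i] for i in range(3)]
    for i in range(4):
        p=well(i);m=(np.hypot(x-p[0],y-p[1])<.018)&(z>.075)&(z<.16);print('vialtop',i,m.sum(),np.median(z[m]) if m.sum() else None)
E
python3 - <<'E'
from m import *
c=snap('wrist');tops(c)
go([.475,-.235,.27],76)
E
```

```text
vialtop 0 0 None
vialtop 1 0 None
vialtop 2 697 0.10855711955249392
vialtop 3 714 0.10829230379667651
row [ 110.7 -275.2    1.1] [ 0.   -0.01  3.87] dist 297.0
```

Request:
carry_out([
  [[11,-35,1,0,0,0.5],[29,-83,1,0,0,1.2],[47,-131,1,0,0,1.9],[65,-179,1,0,0,2.6],[80,-227,1,0,0,3.3],[85,-265,1,0,0,3.9],[86,-275,1,0,0,3.9],[86,-275,1,0,0,3.9],[86,-275,1,0,0,3.9],[86,-275,1,0,0,3.9],[86,-275,1,0,0,3.9]],
])

```text
time: 18.7
position: [0.4992, -0.2259, 0.2706]
tool_rot: [0.123, 0.992, 0.0, -0.001]
ft_force: [-1.0, 0.0, -0.1]
grip_width: 0.0349
```

```bash
python3 - <<'E'
from m import *
print(robot.get_obs()['position'])
c=snap('wrist')
for k in caps(c): print(*k)
go([.5198,-.2232,.127],76)
E
```

```text
[ 0.49921074 -0.22585322  0.2705694 ]
[235.1 230.8] 523 [ 0.5089 -0.2703] 0.0949
[288.1 230.6] 509 [ 0.5208 -0.2222] 0.0949
row [-19.2   7.7 143.7] [ 0.   -0.   -0.01] dist 145.0
```

Request:
carry_out([
  [[-19.5,8,15,0,0,0],[-19.5,8,50,0,0,0],[-19.5,8,85,0,0,0],[-19.5,8,112,0,0,0],[-19.5,8,128,0,0,0],[-19.5,8,143,0,0,0],[-19.5,8,143,0,0,0],[-19.5,8,143,0,0,0],[-19.5,8,143,0,0,0]],
])

```text
time: 19.65
position: [0.5209, -0.2247, 0.1288]
tool_rot: [0.123, 0.992, -0.0, 0.001]
ft_force: [0.8, -0.3, 0.5]
grip_width: 0.035
```

Request:
carry_out([
  [[0,0,0,0,0,0],[0,0,0,0,0,0],[0,0,0,0,0,0],[0,0,0,0,0,0],[0,0,0,0,0,0],[0,0,0,0,0,0]],
], fingers=0, grip_force=25)

```text
time: 20.25
position: [0.5207, -0.2246, 0.1283]
tool_rot: [0.124, 0.992, -0.0, 0.0]
ft_force: [0.3, 2.7, 6.1]
grip_width: 0.0213
```

Request:
carry_out([
  [[0,0,-8,0,0,0],[0,0,-22,0,0,0],[0,0,-50,0,0,0],[0,0,-85,0,0,0],[0,0,-120,0,0,0],[0,0,-140,0,0,0],[0,0,-140,0,0,0],[0,0,-140,0,0,0]],
])

```text
time: 21.05
position: [0.5199, -0.2247, 0.2682]
tool_rot: [0.124, 0.992, -0.0, 0.0]
ft_force: [-0.3, 0.0, -0.7]
grip_width: 0.0215
```

```bash
python3 - <<'E'
from m import *
print(robot.get_obs()['position'])
go([*well(1),.27],107)
E
```

```text
[ 0.51989283 -0.22471949  0.26821066]
row [ 81.4 225.   -2. ] [-0.01  0.   -3.9 ] dist 239.0
```

Request:
carry_out([
  [[16,30,-2,0,0,-0.4],[32,70,-2,0,0,-1.2],[48,110,-2,0,0,-2],[60,150,-2,0,0,-2.8],[72,190,-2,0,0,-3.5],[81,215,-2,0,0,-3.9],[81,225,-2,0,0,-3.9],[81,225,-2,0,0,-3.9],[81,225,-2,0,0,-3.9],[81,225,-2,0,0,-3.9],[81,225,-2,0,0,-3.9]],
])

```text
time: 22.15
position: [0.4972, 0.0121, 0.2696]
tool_rot: [-0.147, 0.989, -0.0, -0.0]
ft_force: [-0.1, 0.1, -0.7]
grip_width: 0.0215
```

```bash
python3 - <<'E'
from m import *
c=held(.1203)
go([*well(1),.162],107)
E
```

```text
pos [0.4972 0.0122 0.2697] width 0.0212112426290057 pred row 217.8 seen 220 cols 279.4 280.5
0 436 [ 0.4905 -0.0343] 490.5 -33.2 22.5 25.2
1 404 [0.497  0.0128] 497.3 12.9 22.4 22.4
2 12 [0.5016 0.0584] 501.7 58.4 6.5 23.3
3 11 [0.5128 0.1028] 509.1 109.0 28.8 24.0
[0.51970039 0.0799914 ] -8.89 [[ 1.1  1.9]
 [ 0.3  1.6]
 [-2.6 -0.3]
 [ 1.2 -3.3]]
row [  0.6   1.4 107.7] [-0.   -0.   -0.01] dist 108.0
```

Request:
carry_out([
  [[1.6,0.8,20,0,0,0],[1.6,0.8,50,0,0,0],[1.6,0.8,72,0,0,0],[1.6,0.8,75,0,0,0],[1.6,0.8,75,0,0,0],[1.6,0.8,75,0,0,0]],
])

```text
time: 22.8
position: [0.496, 0.0132, 0.1957]
tool_rot: [-0.148, 0.989, -0.0, 0.001]
ft_force: [0.8, 0.4, -0.4]
grip_width: 0.0214
```

Request:
carry_out([
  [[0.5,-0.3,8,0,0,0],[0.5,-0.3,14,0,0,0],[0.5,-0.3,20,0,0,0],[0.5,-0.3,26,0,0,0],[0.5,-0.3,32,0,0,0],[0.5,-0.3,38,0,0,0],[0.5,-0.3,44,0,0,0],[0.5,-0.3,49,0,0,0],[0.5,-0.3,52,0,0,0],[0.5,-0.3,53.5,0,0,0],[0.5,-0.3,53.5,0,0,0]],
])

```text
time: 23.9
position: [0.4956, 0.0132, 0.1419]
tool_rot: [-0.148, 0.989, -0.0, 0.001]
ft_force: [3.3, -0.8, 6.1]
grip_width: 0.0211
```

Request:
carry_out([
  [[0,0,0,0,0,0],[0,0,0,0,0,0],[0,0,0,0,0,0],[0,0,0,0,0,0],[0,0,-10,0,0,0],[0,0,-40,0,0,0],[0,0,-80,0,0,0],[0,0,-115,0,0,0],[0,0,-130,0,0,0],[0,0,-130,0,0,0],[0,0,-130,0,0,0]],
], fingers=0.4)

```text
time: 25.0
position: [0.4943, 0.0133, 0.2713]
tool_rot: [-0.148, 0.989, 0.0, -0.0]
ft_force: [-0.9, -0.2, -0.0]
grip_width: 0.0347
```

```bash
python3 - <<'E'
from m import *
c=snap('wrist');tops(c)
go([.5,-.25,.27],76)
E
```

```text
vialtop 0 0 None
vialtop 1 697 0.10859504872841635
vialtop 2 702 0.10832842112388755
vialtop 3 626 0.10464175403946607
row [  71.2 -253.6    0.5] [ 0.   -0.01  3.87] dist 263.0
```

Request:
carry_out([
  [[11,-40,0,0,0,0.5],[25,-88,0,0,0,1.2],[39,-136,0,0,0,1.9],[53,-184,0,0,0,2.6],[65,-230,0,0,0,3.3],[71,-253,0,0,0,3.9],[71,-253,0,0,0,3.9],[71,-253,0,0,0,3.9],[71,-253,0,0,0,3.9],[71,-253,0,0,0,3.9]],
])

```text
time: 26.05
position: [0.5006, -0.2477, 0.2708]
tool_rot: [0.123, 0.992, 0.001, -0.001]
ft_force: [-0.0, -0.5, -0.7]
grip_width: 0.0344
```

```bash
python3 - <<'E'
from m import *
print(robot.get_obs()['position'])
c=snap('wrist')
for k in caps(c): print(*k)
go([.5085,-.2705,.127],76)
E
```

```text
[ 0.50061232 -0.24774809  0.27079254]
[257.  224.2] 521 [ 0.509  -0.2705] 0.0948
row [-13.1 -20.1 144. ] [ 0.   -0.01 -0.01] dist 146.0
```

Request:
carry_out([
  [[-13,-19,15,0,0,0],[-13,-19,50,0,0,0],[-13,-19,85,0,0,0],[-13,-19,112,0,0,0],[-13,-19,128,0,0,0],[-13,-19,143.5,0,0,0],[-13,-19,143.5,0,0,0],[-13,-19,143.5,0,0,0],[-13,-19,143.5,0,0,0]],
])

```text
time: 27.0
position: [0.5095, -0.2711, 0.1288]
tool_rot: [0.123, 0.992, -0.001, 0.001]
ft_force: [0.4, 0.1, 0.7]
grip_width: 0.0349
```

Request:
carry_out([
  [[0,0,0,0,0,0],[0,0,0,0,0,0],[0,0,0,0,0,0],[0,0,0,0,0,0],[0,0,0,0,0,0],[0,0,0,0,0,0]],
], fingers=0, grip_force=25)

```text
time: 27.6
position: [0.5092, -0.2713, 0.1284]
tool_rot: [0.124, 0.992, -0.0, 0.001]
ft_force: [-0.2, 1.0, 6.3]
grip_width: 0.0213
```

Request:
carry_out([
  [[0,0,-8,0,0,0],[0,0,-22,0,0,0],[0,0,-50,0,0,0],[0,0,-85,0,0,0],[0,0,-120,0,0,0],[0,0,-140,0,0,0],[0,0,-140,0,0,0],[0,0,-140,0,0,0]],
])

```text
time: 28.4
position: [0.5085, -0.2709, 0.2681]
tool_rot: [0.124, 0.992, -0.0, 0.0]
ft_force: [-0.2, 0.2, -0.9]
grip_width: 0.0216
```

```bash
python3 - <<'E'
from m import *
print(robot.get_obs()['position'])
go([*well(0),.27],107)
E
```

```text
[ 0.50847736 -0.27092184  0.26813139]
row [ 76.2 224.9  -1.9] [-0.   0.  -3.9] dist 237.0
```

Request:
carry_out([
  [[14,30,-2,0,0,-0.4],[28,70,-2,0,0,-1.2],[42,110,-2,0,0,-2],[55,150,-2,0,0,-2.8],[67,190,-2,0,0,-3.5],[76,215,-2,0,0,-3.9],[76,225,-2,0,0,-3.9],[76,225,-2,0,0,-3.9],[76,225,-2,0,0,-3.9],[76,225,-2,0,0,-3.9],[76,225,-2,0,0,-3.9]],
])

```text
time: 29.5
position: [0.4906, -0.0356, 0.2696]
tool_rot: [-0.147, 0.989, -0.0, -0.0]
ft_force: [0.0, 0.4, -0.2]
grip_width: 0.0217
```

```bash
python3 - <<'E'
from m import *
c=held(.1203)
go([.4890,-.0343,.195],107)
E
```

```text
pos [ 0.4906 -0.0355  0.2697] width 0.021624760783632138 pred row 217.7 seen 220 cols 279.5 279.0
0 406 [ 0.4905 -0.0349] 490.7 -34.8 21.8 22.1
1 19 [0.5007 0.0027] 496.1 1.7 22.4 3.4
2 9 [0.5021 0.0594] 503.0 58.7 4.7 23.5
[0.51846674 0.07853565] -7.06 [[-1.4  3.7]
 [ 2.9 -6.4]
 [-1.5  2.7]]
row [ 1.2  1.6 74.7] [-0.   -0.   -0.01] dist 75.0
```

Request:
carry_out([
  [[1.5,0.6,20,0,0,0],[1.5,0.6,50,0,0,0],[1.5,0.6,72,0,0,0],[1.5,0.6,75,0,0,0],[1.5,0.6,75,0,0,0],[1.5,0.6,75,0,0,0]],
])

```text
time: 30.15
position: [0.4895, -0.0347, 0.1957]
tool_rot: [-0.148, 0.989, -0.0, 0.001]
ft_force: [-0.2, -0.2, -1.4]
grip_width: 0.021
```

Request:
carry_out([
  [[0.5,0,8,0,0,0],[0.5,0,14,0,0,0],[0.5,0,20,0,0,0],[0.5,0,26,0,0,0],[0.5,0,32,0,0,0],[0.5,0,38,0,0,0],[0.5,0,44,0,0,0],[0.5,0,49,0,0,0],[0.5,0,52,0,0,0],[0.5,0,53.5,0,0,0],[0.5,0,53.5,0,0,0]],
])

```text
time: 31.25
position: [0.4891, -0.0344, 0.1424]
tool_rot: [-0.148, 0.989, -0.0, 0.001]
ft_force: [1.4, 1.7, 9.3]
grip_width: 0.022
```

Request:
carry_out([
  [[0,0,0,0,0,0],[0,0,0,0,0,0],[0,0,0,0,0,0],[0,0,0,0,0,0],[0,0,-10,0,0,0],[0,0,-40,0,0,0],[0,0,-80,0,0,0],[0,0,-130,0,0,0],[0,0,-180,0,0,0],[0,0,-230,0,0,0],[0,0,-230,0,0,0]],
], fingers=0.4)

```text
time: 32.35
position: [0.4912, -0.0351, 0.379]
tool_rot: [-0.148, 0.989, -0.004, 0.007]
ft_force: [-0.1, -0.8, -0.1]
grip_width: 0.0351
```

```bash
cat >> m.py <<'E'
def wf(W):
    r=np.array([[np.cos(yaw_w),-np.sin(yaw_w)],[np.sin(yaw_w),np.cos(yaw_w)]])
    q=(W[...,:2]-o_w)@r; return np.concatenate([q,W[...,2:]],-1)
E
python3 - <<'E'
from m import *
c=snap('wrist');save(c,'w5.png');tops(c)
t=snap('top');save(t,'t5.png');tops(t)
s=snap('side')
tops(s)
for n,c in (('side',s),('top',t)):
    L=wf(pts(c));m=(L[...,2]>.14)&(L[...,2]<.3)&(L[...,0]>.06)&(L[...,0]<.14)&(L[...,1]>-.165)&(L[...,1]<.07)
    q=L[m];print(n,m.sum(),'max z',np.percentile(q[:,2],[50,95,99.5]).round(3))
    for a,b in ((.14,.16),(.16,.18),(.18,.2),(.2,.22),(.22,.24),(.24,.26),(.26,.28),(.28,.3)):
        k=(q[:,2]>a)&(q[:,2]<b);print(a,k.sum(),np.percentile(q[k,0],[10,50,90]).round(4) if k.sum() else '')
print(w2(.07,-.0475)); print(np.degrees(yaw_w)+90)
E
```

```text
vialtop 0 350 0.10864347529448395
vialtop 1 372 0.10846291600884861
vialtop 2 395 0.10811523155939362
vialtop 3 425 0.10784852416930119
vialtop 0 0 None
vialtop 1 0 None
vialtop 2 0 None
vialtop 3 72 0.10760314022460349
vialtop 0 164 0.10078800585296316
vialtop 1 153 0.10010098867530526
vialtop 2 143 0.1004949079908588
vialtop 3 142 0.0988511472094466
side 2942 max z [0.195 0.254 0.266]
0.14 546 [0.0738 0.0758 0.0778]
0.16 545 [0.0769 0.0789 0.0809]
0.18 478 [0.0801 0.082  0.0839]
0.2 459 [0.0834 0.0853 0.0873]
0.22 445 [0.0867 0.0886 0.0905]
0.24 425 [0.09   0.092  0.0977]
0.26 44 [0.0926 0.0948 0.0994]
0.28 0 
top 1162 max z [0.217 0.271 0.278]
0.14 130 [0.0745 0.0764 0.0778]
0.16 154 [0.0781 0.0796 0.0812]
0.18 156 [0.0811 0.0825 0.0843]
0.2 164 [0.0844 0.0859 0.0874]
0.22 177 [0.0875 0.0891 0.0906]
0.24 300 [0.0909 0.0935 0.0999]
0.26 81 [0.0945 0.0973 0.1038]
0.28 0 
[0.58070448 0.02614927]
82.3
```

View pics/t5.png

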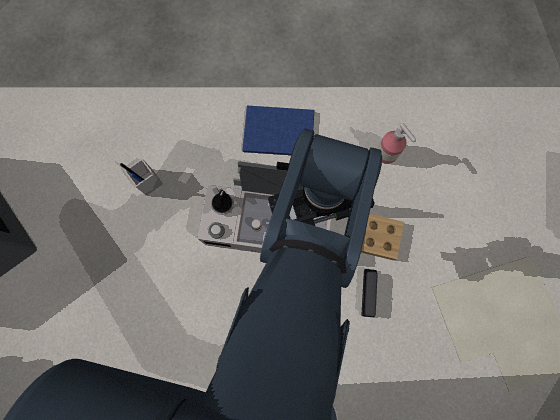

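Top view: the rack at (383,237) is empty and a seated vial shows at (256,224); the arm hides the rest. The depth readings put all four cap tops at the seated height, and the door is at about 1.73 rad. Next I go over the door and come down behind it.

```bash
python3 - <<'E'
from m import *
go([*w2(.135,-.0475),.41],82.3)
E
```

```text
row [-165.8    3.2  -38.9] [ 0.   -0.    3.09] dist 170.0
```

Request:
carry_out([
  [[0,0,-20,0,0,0.5],[-20,0,-35,0,0,1],[-50,1,-39,0,0,1.7],[-80,2,-39,0,0,2.4],[-110,2,-39,0,0,3],[-140,3,-39,0,0,3.1],[-166,3,-39,0,0,3.1],[-166,3,-39,0,0,3.1],[-166,3,-39,0,0,3.1],[-166,3,-39,0,0,3.1],[-166,3,-39,0,0,3.1]],
], fingers=0)

```text
time: 33.6
position: [0.6451, 0.0167, 0.4098]
tool_rot: [0.068, 0.998, -0.0, -0.001]
ft_force: [0.7, 0.9, -0.1]
grip_width: 0.0001
```

```bash
python3 - <<'E'
from m import *
p=robot.get_obs()['position'];print(p,wf(p))
go([*w2(.135,-.0475),.295],82.3)
# corner-tracking path: tool axis x, TCP z in warmer frame for r=.14, finger half 9.5
r=.140
for th in (1.73,1.6,1.4,1.2,1.,.8,.6,.4,.25,.15):
    x=.07-r*np.cos(th)+.01*np.sin(th)+.0095; z=.112+r*np.sin(th)+.01*np.cos(th)
    print(th,(x*1000).round(1),(z*1000+70).round(1))
E
```

```text
[0.64511743 0.01673433 0.40983208] [ 0.13509362 -0.0481996   0.40983208]
row [-1.000e-01  7.000e-01  1.148e+02] [-0.   -0.01 -0.02] dist 115.0
1.73 111.6 318.6
1.6 93.6 321.6
1.4 65.6 321.7
1.2 38.1 316.1
1.0 12.3 305.2
0.8 -10.9 289.4
0.6 -30.4 269.3
0.4 -45.6 245.7
0.25 -53.7 226.3
0.15 -57.4 212.8
```

Request:
carry_out([
  [[0,0,25,0,0,0],[0,0,60,0,0,0],[0,0,90,0,0,0],[0,0,105,0,0,0],[5,0,105,0,0,0],[15,0,105,0,0,0],[24,0,105,0,0,0],[33,0,104,0,0,0],[42,0,102,0,0,0],[51,0,101,0,0,0],[60,0,100,0,0,0],[70,0,100,0,0,0],[70,0,100,0,0,0]],
])

```text
time: 34.9
position: [0.5747, 0.027, 0.3101]
tool_rot: [0.068, 0.998, 0.0, -0.002]
ft_force: [0.5, 0.2, -0.3]
grip_width: 0.0003
```

```bash
python3 - <<'E'
from m import *
p=robot.get_obs()['position'];print(wf(p))
s=snap('side');save(s,'s6.png')
L=wf(pts(s));m=(L[...,2]>.14)&(L[...,2]<.24)&(L[...,0]>-.05)&(L[...,0]<.14)&(L[...,1]>-.165)&(L[...,1]<-.1)
q=L[m];
for a in (.14,.16,.18,.2,.22):
    k=(q[:,2]>a)&(q[:,2]<a+.02);print(a,k.sum(),np.percentile(q[k,0],[10,50,90]).round(4) if k.sum() else '')
E
```

```text
[ 0.0639544  -0.04745097  0.31011004]
0.14 103 [0.0588 0.0607 0.063 ]
0.16 105 [0.0547 0.0566 0.0584]
0.18 114 [0.0501 0.0524 0.0543]
0.2 121 [0.0456 0.0476 0.0496]
0.22 117 [0.0415 0.0433 0.0452]
```

Request:
carry_out([
  [[9,0,1,0,0,0],[18,0,2,0,0,0],[26,0,4,0,0,0],[35,0,7,0,0,0],[44,0,10,0,0,0],[52,0,14,0,0,0],[60,0,18,0,0,0],[68,0,23,0,0,0],[75,0,28,0,0,0],[82,0,34,0,0,0],[88,0,41,0,0,0],[94,0,48,0,0,0],[102,0,58,0,0,0],[109,0,70,0,0,0],[114,0,79,0,0,0],[118,0,86,0,0,0],[118,0,86,0,0,0]],
])

```text
time: 36.65
position: [0.458, 0.0429, 0.223]
tool_rot: [0.068, 0.998, 0.0, -0.002]
ft_force: [0.1, -0.2, 0.8]
grip_width: 0.0003
```

```bash
python3 - <<'E'
from m import *
p=robot.get_obs()['position'];print(wf(p))
s=snap('side');save(s,'s7.png')
L=wf(pts(s));m=(L[...,2]>.1)&(L[...,2]<.24)&(L[...,1]>-.165)&(L[...,1]<-.11)
q=L[m]
for a in np.arange(-.1,.1,.02):
    k=(q[:,0]>a)&(q[:,0]<a+.02);print(a.round(2),k.sum(),np.percentile(q[k,2],[10,50,90]).round(4) if k.sum() else '')
E
```

```text
[-0.05384695 -0.04738692  0.22302746]
-0.1 53 [0.226  0.2343 0.2392]
-0.08 334 [0.1066 0.1491 0.2292]
-0.06 220 [0.1465 0.1491 0.2323]
-0.04 220 [0.1422 0.1454 0.2325]
-0.02 162 [0.1378 0.1404 0.143 ]
0.0 150 [0.1325 0.1355 0.1381]
0.02 150 [0.1281 0.131  0.1336]
0.04 133 [0.1244 0.1267 0.1296]
0.06 67 [0.1211 0.123  0.1248]
0.08 0
```

View pics/s7.png

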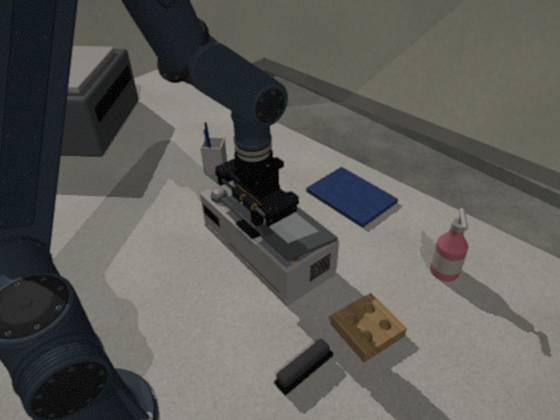

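The side view shows the door nearly down at (290,235), about 0.23 rad open, with the fingers pressing on its front. Now the latch push.

Request:
carry_out([
  [[4,0,5,0,0,0],[8,0,10,0,0,0],[12,0,15,0,0,0],[12,0,19,0,0,0],[12,0,22,0,0,0],[12,0,25,0,0,0],[12,0,27,0,0,0],[12,0,28,0,0,0]],
])

```text
time: 37.5
position: [0.4472, 0.0443, 0.196]
tool_rot: [0.068, 0.998, 0.0, -0.001]
ft_force: [-0.8, 0.1, -0.5]
grip_width: 0.0005
```

Request:
carry_out([
  [[0,0,1,0,0,0],[0,0,2,0,0,0],[0,0,3,0,0,0],[0,0,4,0,0,0],[0,0,5,0,0,0],[0,0,5,0,0,0]],
])

```text
time: 38.1
position: [0.4483, 0.0442, 0.192]
tool_rot: [0.068, 0.998, -0.0, 0.0]
ft_force: [-1.9, -0.1, 9.5]
grip_width: 0.0005
```

Request:
carry_out([
  [[0,0,1,0,0,0],[0,0,2,0,0,0],[0,0,3,0,0,0],[0,0,3,0,0,0]],
])

```text
time: 38.5
position: [0.4482, 0.0442, 0.1916]
tool_rot: [0.068, 0.998, -0.0, 0.001]
ft_force: [-7.0, 1.0, 33.7]
grip_width: 0.0004
```

Request:
carry_out([
  [[0,0,-5,0,0,0],[0,0,-20,0,0,0],[0,0,-60,0,0,0],[0,0,-100,0,0,0],[0,0,-120,0,0,0],[0,0,-120,0,0,0]],
])

```text
time: 39.1
position: [0.4499, 0.0439, 0.3111]
tool_rot: [0.068, 0.998, -0.0, 0.004]
ft_force: [0.7, 0.4, -1.1]
grip_width: 0.0005
```

```bash
python3 - <<'E'
from m import *
p=robot.get_obs()['position'];print(wf(p))
s=snap('side')
L=wf(pts(s));m=(L[...,2]>.1)&(L[...,2]<.2)&(L[...,1]>-.165)&(L[...,1]<-.02)
q=L[m]
for a in np.arange(-.08,.08,.02):
    k=(q[:,0]>a)&(q[:,0]<a+.02);print(a.round(2),k.sum(),np.percentile(q[k,2],[10,50,90]).round(4) if k.sum() else '')
go([*w2(.005,.118),.32],72)
E
```

```text
[-0.0619709  -0.04738644  0.31112951]
-0.08 570 [0.1067 0.121  0.1232]
-0.06 455 [0.1203 0.1221 0.1241]
-0.04 429 [0.1207 0.1226 0.1243]
-0.02 423 [0.1207 0.1226 0.1243]
0.0 414 [0.1207 0.1226 0.1243]
0.02 394 [0.1208 0.1226 0.1247]
0.04 377 [0.1202 0.122  0.1236]
0.06 160 [0.1203 0.1216 0.1233]
row [-67.9 165.5 -10.4] [0.   0.03 1.27] dist 179.0
```

Door flat at z = 0.122: shut. Now to the knob.

Request:
carry_out([
  [[-14,35,-10,0,0,0.3],[-30,75,-10,0,0,0.6],[-46,115,-10,0,0,0.9],[-62,150,-10,0,0,1.2],[-68,166,-10,0,0,1.3],[-68,166,-10,0,0,1.3],[-68,166,-10,0,0,1.3],[-68,166,-10,0,0,1.3]],
], fingers=0.5)

```text
time: 39.95
position: [0.5369, 0.1985, 0.317]
tool_rot: [0.159, 0.987, -0.001, -0.001]
ft_force: [0.7, 0.6, 0.8]
grip_width: 0.043
```

```bash
python3 - <<'E'
from m import *
c=snap('wrist');save(c,'w8.png');W=pts(c)
p=robot.get_obs()['position'];print(p)
k=w2(.025,.118);b=w2(-.047,.122);print('model knob',k,'btn',b)
m=(W[...,2]>.168)&(W[...,2]<.185)&(np.hypot(W[...,0]-k[0],W[...,1]-k[1])<.035);q=W[m]
print(m.sum(),q.mean(0).round(4),cv2.minAreaRect(q[:,:2].astype(np.float32)*1000))
m=(W[...,2]>.12)&(W[...,2]<.15)&(np.hypot(W[...,0]-b[0],W[...,1]-b[1])<.025);q=W[m]
if m.sum(): zt=np.percentile(q[:,2],90);t=q[q[:,2]>zt-.004];print('btn',zt,t.mean(0).round(4),len(t),cv2.minAreaRect(t[:,:2].astype(np.float32)*1000))
go([*k,.216],72)
E
```

```text
[0.5371529  0.19838544 0.31747385]
model knob [0.55828495 0.19618636] btn [0.4874701 0.2097973]
886 [0.5573 0.1968 0.1771] ((559.2305297851562, 196.39793395996094), (13.327855110168457, 45.169776916503906), 71.69515228271484)
btn 0.13599526068210047 [0.4888 0.2096 0.1354] 646 ((488.7821044921875, 209.6042938232422), (24.97078514099121, 24.440784454345703), 72.47998809814453)
row [-20.9   4.7 101.4] [-0.01 -0.01 -0.03] dist 104.0
```

View pics/w8.png

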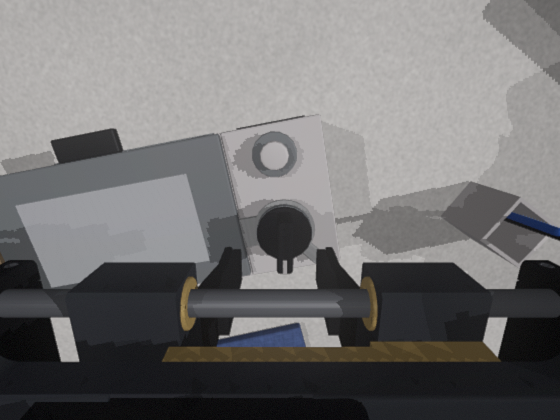

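The wrist view shows the door shut, the button at (274,154) and the knob at (285,232) with its bar running along the image's vertical, square to the fingers. Time to grip.

Request:
carry_out([
  [[-11,3,15,0,0,0],[-21,5,40,0,0,0],[-21,5,65,0,0,0],[-21,5,85,0,0,0],[-21,5,95,0,0,0],[-21,5,101,0,0,0],[-21,5,101,0,0,0],[-21,5,101,0,0,0]],
])

```text
time: 40.8
position: [0.56, 0.1975, 0.2182]
tool_rot: [0.158, 0.987, 0.0, 0.001]
ft_force: [-0.1, -0.1, 0.4]
grip_width: 0.0433
```

```bash
python3 - <<'E'
from m import *
o=robot.get_obs();print(o['position'],o['q'])
go([.5585,.1965,.216],71.7)
E
```

```text
[0.55995974 0.1975427  0.21817025] [ 1.51105592e-01  5.77622070e-01  1.58369378e+00  1.67610367e-06
  9.78530440e-01 -1.10175102e+00]
row [ 1.1 -1.4  2.2] [0.01 0.01 0.01] dist 3.0
```

Request:
carry_out([
  [[1,-1.2,2,0,0,0],[1,-1.2,2,0,0,0],[1,-1.2,2,0,0,0]],
])

```text
time: 41.1
position: [0.5582, 0.1968, 0.2157]
tool_rot: [0.158, 0.987, 0.0, 0.0]
ft_force: [-0.5, -0.2, 0.7]
grip_width: 0.0435
```

Request:
carry_out([
  [[0,0,0,0,0,0],[0,0,0,0,0,0],[0,0,0,0,0,0],[0,0,0,0,0,0],[0,0,0,0,0,0],[0,0,0,0,0,0]],
], fingers=0, grip_force=30)

```text
time: 41.7
position: [0.5581, 0.1967, 0.2152]
tool_rot: [0.158, 0.987, -0.0, -0.0]
ft_force: [-0.4, 0.2, -0.6]
grip_width: 0.0137
```

```bash
cat > ob.py <<'E'
from h import *
o=robot.get_obs();y=R.from_quat(o['tool_rot']).as_matrix()[:,1]
print(o['position'].round(4),'ty',np.degrees(np.arctan2(y[1],y[0])).round(2),'F',o['ft_force'].round(1),'M',o['moment'].round(3),'q6',o['q'][5].round(3),'j6',o['joint_torque'][5].round(3),'w',o['grip_width'])
E
python3 ob.py
```

```text
[0.5581 0.1967 0.2152] ty 71.8 F [-0.4  0.2 -0.6] M [-0.055  0.049  0.017] q6 -1.103 j6 0.009 w 0.013667960727554359
```

Request:
carry_out([
  [[0,0,0,0,0,0.5],[0,0,0,0,0,1.5],[0,0,0,0,0,2.5],[0,0,0,0,0,3.5],[0,0,0,0,0,4.5],[0,0,0,0,0,5.5],[0,0,0,0,0,6.5],[0,0,0,0,0,7.5],[0,0,0,0,0,8.5],[0,0,0,0,0,9.5],[0,0,0,0,0,10.5],[0,0,0,0,0,11.5],[0,0,0,0,0,12],[0,0,0,0,0,12],[0,0,0,0,0,12]],
])

```text
time: 43.2
position: [0.5593, 0.1971, 0.2153]
tool_rot: [0.839, 0.544, 0.001, 0.0]
ft_force: [3.9, 2.4, -3.7]
grip_width: 0.0139
```

```bash
python3 ob.py
```

```text
[0.5593 0.1971 0.2153] ty -24.14 F [ 3.9  2.4 -3.7] M [ 0.21  -0.674 -0.037] q6 0.571 j6 0.03 w 0.013867507308830119
```

Request:
carry_out([
  [[0,0,0,0,0,1],[0,0,0,0,0,2],[0,0,0,0,0,2],[0,0,0,0,0,2]],
])

```text
time: 43.6
position: [0.5594, 0.197, 0.2153]
tool_rot: [0.906, 0.423, 0.002, 0.0]
ft_force: [4.7, 2.5, -5.2]
grip_width: 0.0137
```

```bash
python3 ob.py
```

```text
[0.5594 0.197  0.2153] ty -39.99 F [ 4.7  2.5 -5.2] M [ 0.215 -0.846 -0.031] q6 0.848 j6 -0.004 w 0.013732997103868732
```

Request:
carry_out([
  [[0,0,0,0,0,0.5],[0,0,0,0,0,1],[0,0,0,0,0,1],[0,0,0,0,0,1]],
])

```text
time: 44.0
position: [0.5595, 0.1969, 0.2153]
tool_rot: [0.933, 0.359, 0.002, 0.0]
ft_force: [5.5, 1.6, -4.8]
grip_width: 0.014
```

```bash
python3 ob.py
```

```text
[0.5595 0.1969 0.2153] ty -47.97 F [ 5.5  1.6 -4.8] M [ 0.187 -0.81   0.041] q6 0.987 j6 0.02 w 0.014040740276661223
```

Request:
carry_out([
  [[0,0,0,0,0,0.5],[0,0,0,0,0,1],[0,0,0,0,0,1],[0,0,0,0,0,1]],
])

```text
time: 44.4
position: [0.5596, 0.1968, 0.2153]
tool_rot: [0.956, 0.293, 0.002, 0.0]
ft_force: [5.8, 1.0, -4.9]
grip_width: 0.0139
```

```bash
python3 ob.py
```

```text
[0.5596 0.1968 0.2153] ty -55.97 F [ 5.8  1.  -4.9] M [ 0.157 -0.871  0.055] q6 1.127 j6 0.043 w 0.013922132913219707
```

Request:
carry_out([
  [[0,0,0,0,0,0.5],[0,0,0,0,0,0.5],[0,0,0,0,0,0.5]],
])

```text
time: 44.7
position: [0.5597, 0.1967, 0.2153]
tool_rot: [0.966, 0.259, 0.002, 0.0]
ft_force: [5.6, 0.7, -5.7]
grip_width: 0.0135
```

```bash
python3 ob.py
```

```text
[0.5597 0.1967 0.2153] ty -59.94 F [ 5.6  0.7 -5.7] M [ 0.101 -0.872  0.114] q6 1.196 j6 0.14 w 0.013455542115508196
```

Request:
carry_out([
  [[0,0,0,0,0,0.5],[0,0,0,0,0,0.5],[0,0,0,0,0,0.5]],
])

```text
time: 45.0
position: [0.5597, 0.1967, 0.2153]
tool_rot: [0.974, 0.225, 0.002, 0.0]
ft_force: [5.2, 1.5, -6.1]
grip_width: 0.0136
```

```bash
python3 ob.py
```

```text
[0.5597 0.1967 0.2153] ty -63.95 F [ 5.2  1.5 -6.1] M [ 0.043 -0.899  0.126] q6 1.266 j6 0.092 w 0.013642081063932459
```

Request:
carry_out([
  [[0,0,0,0,0,0.5],[0,0,0,0,0,0.5],[0,0,0,0,0,0.5]],
])

```text
time: 45.3
position: [0.5597, 0.1967, 0.2153]
tool_rot: [0.982, 0.191, 0.002, 0.0]
ft_force: [5.6, 1.7, -4.3]
grip_width: 0.0137
```

```bash
python3 ob.py
```

```text
[0.5597 0.1967 0.2153] ty -67.97 F [ 5.6  1.7 -4.3] M [ 0.056 -0.891  0.007] q6 1.337 j6 0.003 w 0.013680227402227916
```

Request:
carry_out([
  [[0,0,0,0,0,0.5],[0,0,0,0,0,0.5],[0,0,0,0,0,0.5]],
])

```text
time: 45.6
position: [0.5598, 0.1966, 0.2153]
tool_rot: [0.988, 0.157, 0.002, 0.0]
ft_force: [5.3, 0.6, -3.8]
grip_width: 0.0138
```

```bash
python3 ob.py
```

```text
[0.5598 0.1966 0.2153] ty -71.98 F [ 5.3  0.6 -3.8] M [ 0.068 -0.893 -0.045] q6 1.406 j6 -0.023 w 0.013774915154422829
```

Request:
carry_out([
  [[0,0,0,0,0,0.5],[0,0,0,0,0,0.5],[0,0,0,0,0,0.5]],
])

```text
time: 45.9
position: [0.5598, 0.1966, 0.2153]
tool_rot: [0.993, 0.122, 0.002, 0.0]
ft_force: [5.6, 0.4, -4.8]
grip_width: 0.0135
```

```bash
python3 ob.py
```

```text
[0.5598 0.1966 0.2153] ty -75.98 F [ 5.6  0.4 -4.8] M [ 0.008 -0.881 -0.086] q6 1.476 j6 -0.043 w 0.013543285196528655
```

The torque rose to a peak, then dropped and reversed, so the clutch is over its first tooth and being drawn into the next notch. I turn about 7° more to centre it there.

Request:
carry_out([
  [[0,0,0,0,0,0.5],[0,0,0,0,0,0.9],[0,0,0,0,0,0.9],[0,0,0,0,0,0.9],[0,0,0,0,0,0.9]],
])

```text
time: 46.4
position: [0.5598, 0.1964, 0.2153]
tool_rot: [0.998, 0.06, 0.002, 0.0]
ft_force: [4.7, -0.7, -4.5]
grip_width: 0.0136
```

```bash
python3 ob.py
```

```text
[0.5598 0.1964 0.2153] ty -83.16 F [ 4.7 -0.7 -4.5] M [-0.053 -0.853 -0.019] q6 1.602 j6 0.015 w 0.013633679429794116
```

Request:
carry_out([
  [[0,0,0,0,0,0],[0,0,0,0,0,0],[0,0,0,0,0,0],[0,0,0,0,0,0],[0,0,0,0,0,0],[0,0,-10,0,0,0],[0,0,-40,0,0,0],[0,0,-60,0,0,0],[0,0,-60,0,0,0],[0,0,-60,0,0,0]],
], fingers=0.45)

```text
time: 47.4
position: [0.558, 0.1968, 0.2758]
tool_rot: [0.998, 0.058, 0.0, -0.0]
ft_force: [0.5, -0.2, -1.2]
grip_width: 0.0391
```

```bash
python3 ob.py; python3 - <<'E'
from m import *
t=snap('top');W=pts(t);k=w2(.025,.118)
m=(W[...,2]>.165)&(W[...,2]<.185)&(np.hypot(W[...,0]-k[0],W[...,1]-k[1])<.035);q=W[m]
if m.sum()>5: print(m.sum(),cv2.minAreaRect(q[:,:2].astype(np.float32)*1000))
c=snap('wrist');W=pts(c)
m=(W[...,2]>.168)&(W[...,2]<.185)&(np.hypot(W[...,0]-k[0],W[...,1]-k[1])<.035);q=W[m]
if m.sum()>5: print('wrist',m.sum(),cv2.minAreaRect(q[:,:2].astype(np.float32)*1000))
go([.4883,.2097,.25],-82)
E
```

```text
[0.558  0.1968 0.2758] ty -83.4 F [ 0.5 -0.2 -1.2] M [-0.09   0.107  0.09 ] q6 1.606 j6 -0.0 w 0.03905225389314868
wrist 1328 ((560.3591918945312, 196.18084716796875), (45.385807037353516, 13.58015251159668), 6.898308277130127)
row [-67.  -20.9  24.5] [ 0.    0.02 -0.18] dist 74.0
```

Request:
carry_out([
  [[-25,-8,5,0,0,0],[-50,-16,12,0,0,0],[-67,-21,24,0,0,0],[-67,-21,24,0,0,0],[-67,-21,24,0,0,0],[-67,-21,24,0,0,0]],
], fingers=0)

```text
time: 48.1
position: [0.4908, 0.2099, 0.2515]
tool_rot: [0.998, 0.057, 0.001, -0.0]
ft_force: [0.3, -0.3, -0.8]
grip_width: 0.0031
```

```bash
python3 ob.py;  python3 - <<'E'
from m import *
go([.4883,.2097,.208])
E
```

```text
[0.4908 0.2099 0.2515] ty -83.43 F [ 0.3 -0.3 -0.8] M [-0.027  0.09   0.001] q6 1.651 j6 -0.001 w 0.0030823605321370403
row [-2.6 -0.1 43.5] [0. 0. 0.] dist 44.0
```

Request:
carry_out([
  [[-1.5,0,15,0,0,0],[-1.5,0,32,0,0,0],[-1.5,0,43,0,0,0],[-1.5,0,47,0,0,0],[-1.5,0,49,0,0,0],[-1.5,0,51,0,0,0],[-1.5,0,52,0,0,0],[-1.5,0,52,0,0,0]],
])

```text
time: 48.9
position: [0.488, 0.2096, 0.1998]
tool_rot: [0.998, 0.058, 0.001, 0.0]
ft_force: [-1.0, -2.4, 3.6]
grip_width: 0.0005
```

Request:
carry_out([
  [[0,0,1,0,0,0],[0,0,2,0,0,0],[0,0,2,0,0,0],[0,0,2,0,0,0]],
])

```text
time: 49.3
position: [0.488, 0.2096, 0.198]
tool_rot: [0.998, 0.058, 0.001, 0.0]
ft_force: [-1.6, -3.1, 7.6]
grip_width: 0.0007
```

Request:
carry_out([
  [[0,0,1,0,0,0],[0,0,2,0,0,0],[0,0,2,0,0,0],[0,0,2,0,0,0]],
])

```text
time: 49.7
position: [0.488, 0.2097, 0.1978]
tool_rot: [0.998, 0.058, 0.001, 0.0]
ft_force: [-4.6, -4.5, 20.5]
grip_width: 0.0007
```

Hard stop at tip z = 0.128, the button's full 6 mm. Releasing and backing off.

Request:
carry_out([
  [[0,0,-4,0,0,0],[0,0,-15,0,0,0],[0,0,-50,0,0,0],[0,0,-95,0,0,0],[0,0,-140,0,0,0],[-20,-40,-150,0,0,0],[-40,-85,-150,0,0,0],[-60,-130,-150,0,0,0],[-80,-175,-150,0,0,0],[-100,-220,-150,0,0,0],[-110,-265,-150,0,0,0],[-110,-300,-150,0,0,0],[-110,-300,-150,0,0,0],[-110,-300,-150,0,0,0],[-110,-300,-150,0,0,0]],
])

```text
time: 51.2
position: [0.3438, 0.4944, 0.3449]
tool_rot: [0.998, 0.057, -0.0, 0.0]
ft_force: [-0.3, -0.1, 0.2]
grip_width: 0.0006
```

```bash
python3 ob.py; python3 - <<'E'
from m import *
t=snap('top');save(t,'t9.png');s=snap('side');save(s,'s9.png')
cv2.imwrite('pics/f9.png',np.hstack([cv2.resize(t['color'][80:340,100:440],(400,306)),cv2.resize(s['color'][100:400,150:500],(400,343))[:306]])[:,:,::-1])
k=w2(.025,.118);b=w2(-.047,.122)
for n,c in (('top',t),('side',s)):
    W=pts(c);L=wf(W);m=(abs(L[...,0])<.06)&(L[...,1]>-.16)&(L[...,1]<.06)&(L[...,2]>.08);print(n,'door z',np.percentile(L[m][:,2],[5,50,95]).round(4))
    m=(W[...,2]>.165)&(W[...,2]<.185)&(np.hypot(W[...,0]-k[0],W[...,1]-k[1])<.035)
    if m.sum()>5: print(cv2.minAreaRect(W[m][:,:2].astype(np.float32)*1000))
    m=(np.hypot(W[...,0]-b[0],W[...,1]-b[1])<.009);print('btn z',np.percentile(W[m][:,2],[50,90]).round(4))
    c0=dict(np.load(n+'0.npz'));W0=pts(c0)
    for nm,a in (('san',(.68,.78,-.32,-.22)),('pot',(.6,.71,.38,.49)),('stap',(.27,.46,-.25,-.17))):
        for X in (W0,W):
            x,y,z=X[...,0],X[...,1],X[...,2];m=(x>a[0])&(x<a[1])&(y>a[2])&(y<a[3])&(z>.03)&(z<.2);print(nm,m.sum(),X[m].mean(0).round(4))
E
```

```text
[0.3438 0.4944 0.3449] ty -83.44 F [-0.3 -0.1  0.2] M [-0.063  0.127 -0.002] q6 2.234 j6 -0.002 w 0.000571103079294453
top door z [0.12   0.1233 0.1264]
((557.8118896484375, 195.4311981201172), (45.645896911621094, 14.451200485229492), 7.192397594451904)
btn z [0.1348 0.1369]
san 779 [ 0.7348 -0.2711  0.1112]
san 795 [ 0.7347 -0.2712  0.1103]
pot 595 [0.6527 0.4358 0.0748]
pot 591 [0.6526 0.4356 0.0753]
stap 620 [ 0.356  -0.2065  0.0402]
stap 603 [ 0.3552 -0.2057  0.0396]
side door z [0.12   0.1224 0.1247]
((556.4238891601562, 194.60000610351562), (47.124420166015625, 15.50169849395752), 9.363150596618652)
btn z [0.1339 0.1354]
san 1457 [ 0.7285 -0.284   0.0989]
san 1454 [ 0.7286 -0.284   0.0987]
pot 722 [0.6483 0.4299 0.0731]
pot 724 [0.6484 0.4298 0.0729]
stap 1052 [ 0.3434 -0.2082  0.0397]
stap 1032 [ 0.3418 -0.2079  0.0389]
```

View pics/f9.png

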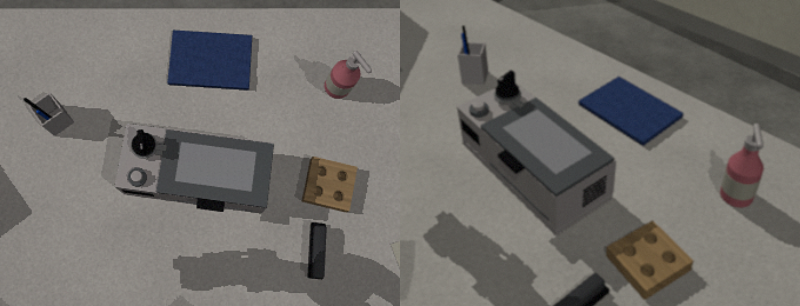

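The final picture shows the door shut, the knob turned, the button out, the rack empty and the other three objects where they were.

```bash
python3 -c "
from rig import robot
print(robot.hand_in())"
```

```text
the job is handed in; nothing more can be done
None
```

I put all four vials in the warmer's wells, shut the door, locked the knob with one click, pressed and released the start button, and handed the job in at about 51 s.

- **Vials:** before the door was shut, all four cap tops read about 0.108 m in the wrist camera, which reads about 2 mm high, so they match the seated 0.107 m. The side camera gave about 0.100 m for them; its reading takes in the vials' sides too, so I went by the wrist camera.
- **Door:** it lies flat at z ≈ 0.122 to 0.123 m, its shut height. I pressed on it until it came up hard at about 34 N. The snap itself I could not see, but the door stayed down afterwards.
- **Knob:** I turned it about 155° clockwise. The torque rose, dropped and reversed once, then settled near zero in the next notch, which is one click. The torque peak I sampled was only 0.126 N m, below the 0.2 N m quoted, probably because I read it every 4°. Afterwards the knob stood where I left it.
- **Start button:** it came to a hard stop after its full 6 mm, and its top is back at about 0.135 m.
- **Other objects:** the sanitiser bottle and pen pot read the same as at the start, within 0.5 mm. The stapler reads within about 2 mm; I take that as measuring noise, since the arm never went near it.

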